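Put the garlic away and wedge the sliding lid of its keeper tight

ROBOT

A 7-joint arm with a two-finger parallel gripper is mounted at the origin on a cart in front of the work surface, level with it; the furniture and walls round the work are solid. World frame = base frame: x ahead of the robot, y to its left, z up, the work surface at z = 0. Lengths are in m, angles in rad, forces in N, time in s.
With the tool pointing down it reaches from about 0.425 to 0.95 m from the base axis. Payload 4.7 kg.
Tool frame: the origin (TCP) lies between the finger pads; the fingertips stand 25 mm ahead of it and the grasp point (between the pads) lies 6 mm ahead of it; z points along the fingers, y is the line along which they close (so a half turn about z gives the same grasp; the last joint's range is limited). The gripper opens to 85 mm and grips with 20 to 120 N. Pads are 22 mm wide; open, the fingers measure 114 mm over their backs; the gripper's body (76 mm by 85 mm) begins 54 mm behind the grasp point. The pads swing forward as they close: fully open they stand 13 mm farther back than shut.
Start: joints at [1.09, 0.469, -0.049, 1.532, 0.024, 1.141, -0.082], TCP at [0.295, -0.607, 0.256] pointing down, gripper open.
Joint ranges: [-2.59, 2.59], [-0.33, 1.99], [-1.39, 1.29], [0.1, 2.45], [-1.04, 4.18], [0.21, 1.99], [-2.66, 2.66]. Speed limits (rad/s): [2.57, 2.57, 3.14, 3.14, 3.14, 3.14, 3.14].

INTERFACE

Orientations are given as a 3x3 rotation matrix whose columns are the frame's x, y, z axes.
In Python, from rig import * gives the robot as it stands. Calls block until the motion is done:
- movep(position, orientation): joint-space move of the TCP to a pose.
- move_l(position, attitude=None, feed=0.15, until_force=None): straight line of the TCP; attitude=None keeps the orientation; feed is the mean speed in m/s. With until_force (N) it stops when the force on the tool has changed by that much, and returns True; else False.
- move_joints(angles): joint-space move.
- command_gripper(opening, newtons=None): finger opening in m; newtons is the grip in N (None keeps the last); returns when the fingers have stopped.
- sleep(seconds).
- inverse_kinematics(position, orientation): joint angles nearest the present ones, or None.
- sense(): the state.
- camera(name): name is "scene" or "top" or "wrist"; returns (picture, depth): 384x512x3 uint8, red, green, blue; 384x512 float32, m along the optical axis (not along the pixel's ray), 0 where there is no reading.
- camera_params(name): a dict with "K" (3x3 intrinsics, pixels), "position" and "rotation" of the camera in the world; the wrist camera has in their place "tool_from_camera" (4x4, takes a point from camera to tool coordinates, whose origin is the TCP and whose axes are the flange's). Camera axes: x right, y down, z forward; pixel columns grow to the right and rows downward; lengths in m; the calibration is good to about 2 mm. A picture is of the moment at which its call begins: read the wrist's pose just before it. camera_params takes no time and is no camera call.
A pose or a line that the arm cannot do raises Unreachable and nothing moves.
- finish_job(): hands the job in; it is judged then, once.
The state is a dict: "time_s": time; "joint_pos": joint angles; "qd": joint speeds; "joint_efforts": joint torques, N m; "position": TCP position; "tcp_rot": TCP orientation; "wrist_force": force on the tool from outside, world axes, zero at the start; "ft_torque": the same for the moment, N m; "finger_gap": finger opening in m; "gripper_force": force on a finger pad.
Only numpy, scipy, OpenCV 4.12 (cv2) and the standard library are available. Lean on these libraries where they do the work, as an engineer would, in place of code of your own. Each camera call takes 0.05 s, during which the arm holds its last target. There are 200 camera calls.

TASK

Put the garlic bulb away in the wooden keeper box, then close the box with its sliding dovetail lid: start the lid's narrow end in the wide, left end of the way and slide it in until it wedges tight and stays tight when you let go. Push firmly but do not force it, or the box will split, and leave the other things lying on the worktop where they are.

Things in the scene. Friction and masses are not known exactly. Their poses are not given: they have to be found in the camera images.
- keeper: Garlic keeper: open pale wooden box, fast on the worktop, 150 mm long (x), 132 wide (y), 90.5 high. Origin: centre of its underside. Its +x is the way the lid is pushed shut. Its -x end, always to the left as seen from the robot, is the mouth. Both end walls are low, top at z = 80 mm; a flat ledge of that height lines each long wall. The lid slides on these.
- keeper_in (a point): Centre of the keeper's inner floor, x = 0, y = 0, z = 12 mm in the keeper's frame; keeper's axes. The inside is 126 mm long (x -63 to 63) and 108 mm wide, but its opening between the two ledges is 76 mm wide (y -38 to 38).
- keeper_mouth (a point): Middle of the mouth of the way: x = -75, y = 0, z = 80 mm in the keeper's frame; keeper's axes. Above the ledges a rail along each long side (z 80 to 90.5) overhangs inwards. At the ledges the way reaches y = +-56 mm at the mouth and narrows on each side by 0.045 mm per mm towards +x, where it runs out over the end wall without a stop; each rail's edge leans in 7 mm over its height.
- strip: The rail on the keeper's -y side, a screwed-on strip; its origin is the keeper's. It was set up to 0.8 mm tighter or looser and stays so: too little to see, but the lid wedges up to 9 mm sooner or later. A lid pushed home with 14 to 17 N squeezes it by some 11 to 20 N. The squeeze must stay above 9 N after letting go (it fades by about a tenth in some seconds); the strip splits above 23 N.
- lid: Lid: tapered plate of pale wood with slanting dovetail edges and a dark cross bar, 150 mm long (x), 10 thick; underside 113 mm wide at the tail (-x), 99 at the nose (+x); top 14 mm narrower; 0.17 to 0.24 kg. Origin: centre of its underside; +x to the nose, z up. Starts flat on the worktop, bar up. It enters only from the mouth, nose first, its x along the keeper's x, underside on the ledges.
- lid_bar (a point): Centre of the lid's cross bar, 10 mm towards the tail from the lid's middle and 20 mm above its underside; lid's axes. The bar is 14 mm thick (x), 54 mm long (y) and 20 mm high, from 10 to 30 mm above the lid's underside. Grip it across its thickness, along the lid's x.
- lid_nose (a point): Middle of the nose's lower edge, 75 mm in +x from the lid's origin. With the nose just in the mouth the lid has about 6 mm of play to each side, less and less further in.
- lid_tail (a point): Middle of the tail's lower edge, 75 mm in -x from the lid's origin. The lid slides with about 1 N until it bears on both rails, the tail then about flush with the mouth's face, from 10 mm outside to 10 mm inside it. From there the push needed grows by some 5 to 10 N for each mm that the lid moves, about 2 N a mm of a compliant arm's travel. Waxed wood: it stays wedged when let go.
- garlic: A whole garlic bulb, about 60 mm across and 59 mm high, 39 g, standing on the worktop root down. Origin: centre of its underside.
- lemon: A lemon, 70 x 52 x 51 mm, lying on the worktop. To be left alone. Origin: under its middle.
- tape_roll: Roll of black tape, 58 mm wide, 19 mm high, lying near the front edge. To be left alone.
- pen: Pen, 145 mm long, lying near the front edge. To be left alone.
- peg: Clothes peg, 72 mm long, lying near the front edge in the middle. To be left alone.
- teaspoon: Teaspoon, 135 mm long, lying near the front edge. To be left alone.
- keys: Bunch of keys, 95 x 119 mm, lying near the left front corner. To be left alone.
- peg_b: A second clothes peg, 72 mm long, lying at the far left beside the mug. To be left alone.

How it is judged:
By the outcome, as a careful person would: the job done as asked, in the order asked, and still so for the second after the job is handed in, with the robot touching nothing.
It also fails if it takes over 69 s, if anything falls off the work surface, if the arm or the gripper's body presses on something with over 40 N, if the wrist force passes 120 N, or if a joint passes its speed limit or range.

## Working session

There is one attempt and no reset: what is moved stays moved. The work goes in short steps, each a Python script; the robot and the scene stay as the last script left them, time stands still between calls to the robot, and variables do not carry over. Pictures are saved under pics/ and viewed, at most 10 in all, crops included, and the job is handed in when it is done.

```bash
mkdir -p pics; ls
python3 - <<'E'
from rig import *
import cv2, numpy as np
np.set_printoptions(precision=4,suppress=True)
for n in ("scene","top"):
    p,d=camera(n); cv2.imwrite(f"pics/{n}.png",cv2.resize(p[:,:,::-1],(768,576))); np.savez(f"{n}.npz",p=p,d=d)
    print(n,camera_params(n))
print(camera_params("wrist")); print(sense())
E
```

```text
pics
scene {'K': array([[366.2239,   0.    , 251.5663],
       [  0.    , 366.2239, 189.586 ],
       [  0.    ,   0.    ,   1.    ]]), 'position': array([0.0165, 0.4834, 0.9927]), 'rotation': array([[-0.6707, -0.6247,  0.4   ],
       [-0.7417,  0.5635, -0.3637],
       [ 0.0018, -0.5406, -0.8413]])}
top {'K': array([[480.6169,   0.    , 259.0015],
       [  0.    , 480.6169, 192.6461],
       [  0.    ,   0.    ,   1.    ]]), 'position': array([0.2997, 0.054 , 1.3489]), 'rotation': array([[ 0.0042, -0.9916,  0.1294],
       [-1.    , -0.0042,  0.0002],
       [ 0.0004, -0.1294, -0.9916]])}
{'K': array([[270.9741,   0.    , 255.0477],
       [  0.    , 270.9741, 188.5158],
       [  0.    ,   0.    ,   1.    ]]), 'tool_from_camera': array([[-0.0011, -0.9654, -0.2607,  0.0658],
       [ 1.    , -0.0006, -0.0023, -0.0004],
       [ 0.002 , -0.2607,  0.9654, -0.1179],
       [ 0.    ,  0.    ,  0.    ,  1.    ]])}
{'time_s': 0.1, 'joint_pos': array([ 1.0901,  0.4693, -0.0486,  1.5336,  0.0241,  1.141 , -0.0823]), 'qd': array([-0.0009,  0.    ,  0.0006, -0.0038, -0.0007, -0.0001,  0.0009]), 'joint_efforts': array([  0.0015, -51.151 ,  -0.0467, -23.839 ,   0.0107,   0.0043,
        -0.    ]), 'position': array([ 0.2945, -0.6068,  0.2554]), 'tcp_rot': array([[ 0.8996,  0.4366, -0.0008],
       [ 0.4366, -0.8996,  0.0016],
       [-0.    , -0.0018, -1.    ]]), 'wrist_force': array([-0.3126,  0.4654,  0.2171]), 'ft_torque': array([0.0156, 0.005 , 0.0109]), 'gripper_force': 0.0, 'finger_gap': 0.08552406814911254}
```

View pics/top.png

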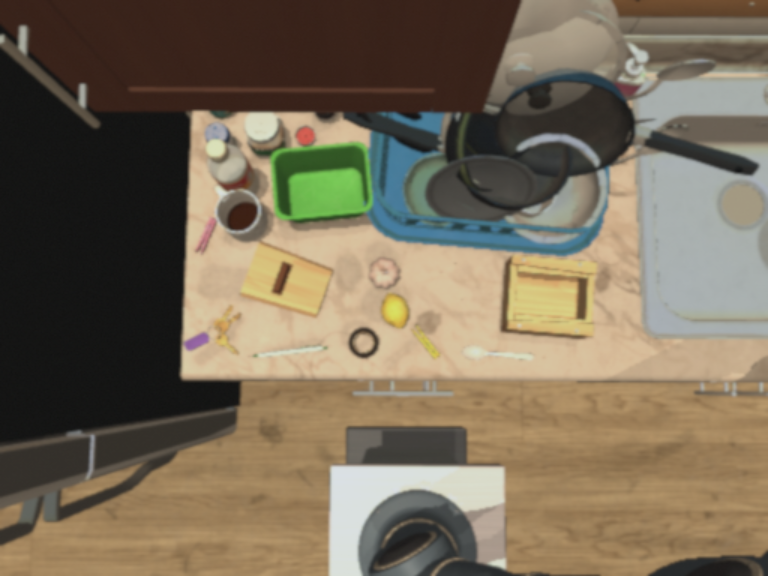

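View pics/scene.png

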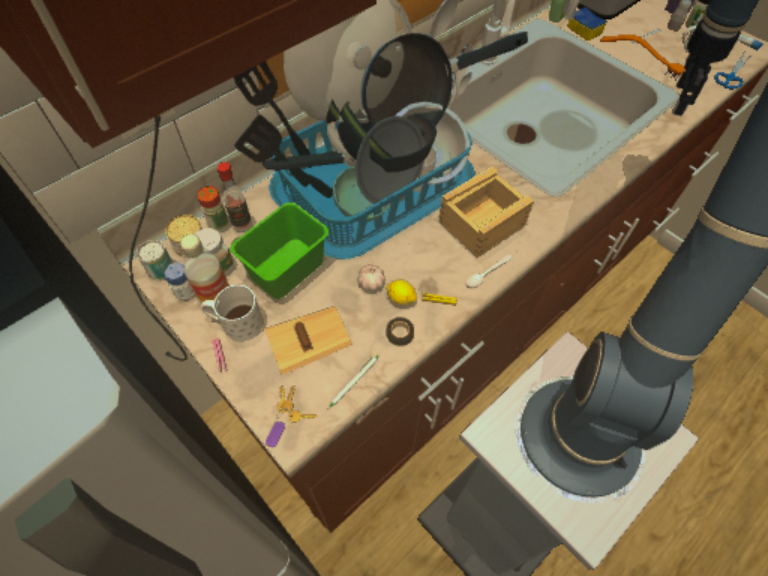

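The top view (768 px wide) shows the keeper at about (550,297) with its mouth to the left. The lid is at (287,279), with its bar at (282,278) and nose to the right, and the garlic is at (384,272). Next I'll get rough positions, then take wrist views close up.

```bash
cat > h.py <<'E'
from rig import *
import cv2, numpy as np
np.set_printoptions(precision=4,suppress=True)
def R(yaw):
    c,s=np.cos(yaw),np.sin(yaw)
    return np.array([[c,-s,0],[s,c,0],[0,0,1]])@np.diag([1.,-1,-1])
def wristpose(s):
    T=np.array(camera_params("wrist")["tool_from_camera"]); Rt=s["tcp_rot"]
    return Rt@T[:3,:3], s["position"]+Rt@T[:3,3]
def ray(K,Rc,pc,px,z):
    px=np.atleast_2d(px).astype(float)
    d=np.c_[px,np.ones(len(px))]@np.linalg.inv(K).T@Rc.T
    return pc+d*((z-pc[2])/d[:,2])[:,None]
def cloud(K,Rc,pc,d):
    v,u=np.mgrid[:d.shape[0],:d.shape[1]]
    return (np.stack([u,v,np.ones_like(u)],-1)@np.linalg.inv(K).T*d[...,None])@Rc.T+pc
def shot(name,view=True):
    s=sense(); p,d=camera("wrist"); Rc,pc=wristpose(s)
    np.savez(name+".npz",p=p,d=d,R=Rc,c=pc)
    cv2.imwrite(f"pics/{name}.png",cv2.resize(p[:,:,::-1],(768,576)))
E
python3 - <<'E'
from h import *
c=camera_params("top")
for n,px,z in (("keeper",(550,297),.09),("lid",(287,279),.01),("bar",(282,278),.03),("garlic",(384,272),.03),("lemon",(395,310),.025),("rack",(470,240),.05)):
    print(n,ray(c["K"],c["rotation"],c["position"],np.array(px)/1.5,z))
d=np.load("top.npz")["d"]; X=cloud(c["K"],c["rotation"],c["position"],d)
for px in ((550,297),(555,330),(287,279),(340,300),(384,272),(430,300)): print(px,X[int(px[1]/1.5),int(px[0]/1.5)])
E
```

```text
keeper [[ 0.4509 -0.2298  0.09  ]]
lid [[0.4925 0.2448 0.01  ]]
bar [[0.4914 0.2512 0.03  ]]
garlic [[0.5034 0.0627 0.03  ]]
lemon [[0.4334 0.0421 0.025 ]]
rack [[ 0.5604 -0.0948  0.05  ]]
(550, 297) [ 0.4605 -0.2459  0.0105]
(555, 330) [ 0.3931 -0.2379  0.0866]
(287, 279) [0.4914 0.2447 0.0171]
(340, 300) [0.4543 0.1473 0.001 ]
(384, 272) [0.5007 0.0626 0.0537]
(430, 300) [ 0.455  -0.0221  0.0006]
```

Run:
```python
from h import *
movep([0.49,-0.23,0.30],R(0)); sleep(.3); shot("wk")
movep([0.53,0.17,0.30],R(0)); sleep(.3); shot("wl")
s=sense(); print(s["time_s"],s["position"],s["joint_pos"])
a=cv2.imread("pics/wk.png");b=cv2.imread("pics/wl.png")
cv2.imwrite("pics/both.png",cv2.resize(np.vstack([a,b]),(400,600)))
```

```text
3.8667 [0.5302 0.1695 0.3   ] [-0.0355  0.2703 -0.4291  1.7437  0.1219  1.1539 -2.0721]
```

View pics/wk.png

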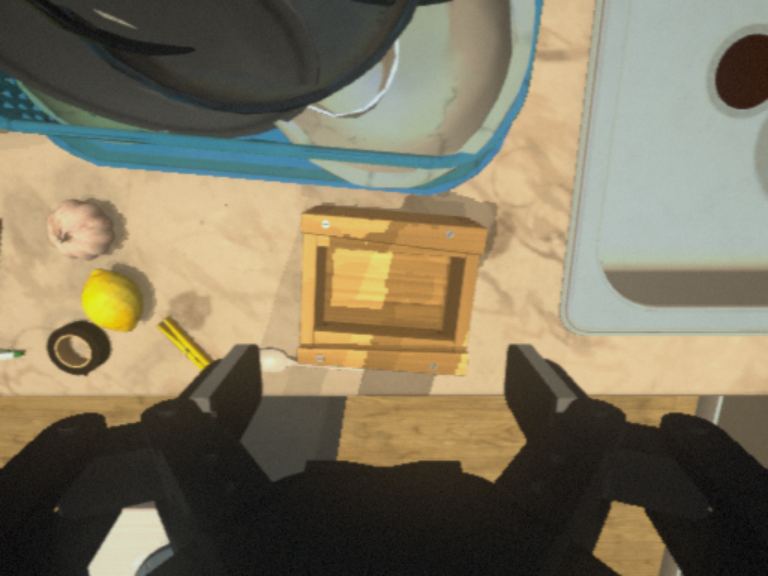

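View pics/wl.png

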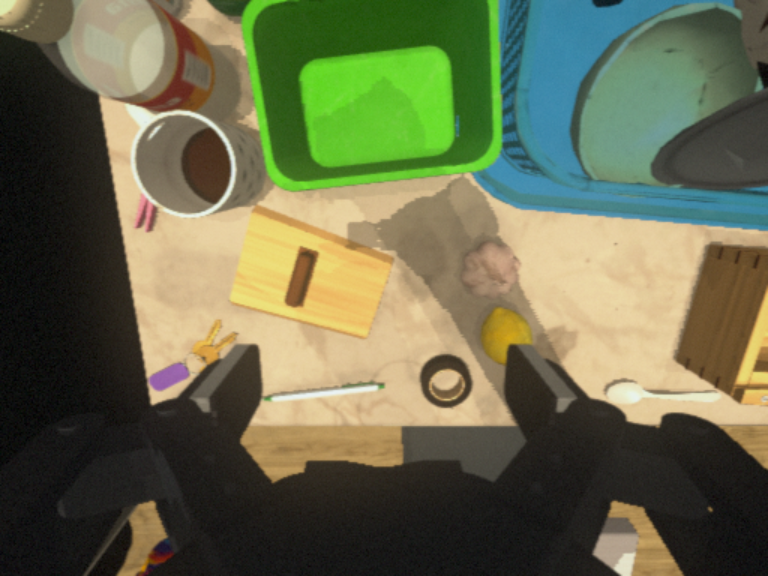

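The wrist view of the keeper shows its rails at (303–487, 208–375), turned a few degrees clockwise, with the mouth on the left. The second view shows the lid at (312,272) with its bar at (302,277), and the garlic at (491,268). Now I'll measure them accurately from these views.

Run:
```python
from h import *
K=camera_params("wrist")["K"]
def ld(n): f=np.load(n+".npz"); return f["p"],f["d"],f["R"],f["c"],cloud(K,f["R"],f["c"],f["d"])
def rect(P):
    r=cv2.minAreaRect((P[:,:2]*1000).astype(np.float32)); b=cv2.boxPoints(r); e=[b[1]-b[0],b[2]-b[1]]
    l=max(e,key=np.linalg.norm); a=np.degrees(np.arctan2(l[1],l[0])); a=(a+0)%180-180
    return np.array(r[0]),np.array(r[1]),a
def mainblob(m):
    n,l,st,_=cv2.connectedComponentsWithStats(m.astype(np.uint8)); return l==1+st[1:,4].argmax()
p,d,Rc,pc,X=ld("wk")
near=(abs(X[...,0]-.45)<.11)&(abs(X[...,1]+.23)<.12)&(d>0)
print("tablez",np.median(X[260//1,150:180,2]))
m=near&(X[...,2]>.085)&(X[...,2]<.097); print("rails n",m.sum(),"z",np.median(X[m][:,2])); 
n,l,st,_=cv2.connectedComponentsWithStats(m.astype(np.uint8))
for i in range(1,n):
    if st[i,4]>150: print("rail",st[i,4],rect(X[l==i]))
m=near&(X[...,2]>.083)&(X[...,2]<.097); m=cv2.morphologyEx(m.astype(np.uint8),cv2.MORPH_OPEN,np.ones((3,3)))>0;print("keeper",rect(X[m]))
mm=near&(abs(X[...,2]-.012)<.005); mm=cv2.morphologyEx(mm.astype(np.uint8),cv2.MORPH_OPEN,np.ones((3,3)))>0; 
print("floor",mm.sum(),rect(X[mainblob(mm)]))
ps,ds,Rl,cl,Xl=ld("wl")
hsv=cv2.cvtColor(ps,cv2.COLOR_RGB2HSV)
reg=(abs(Xl[...,0]-.49)<.1)&(abs(Xl[...,1]-.245)<.11)
wood=reg&(Xl[...,2]>.0055)&(Xl[...,2]<.04); wood=mainblob(wood)
ys,xs=np.nonzero(wood); print("lid plate z",np.median(Xl[wood][:,2]),rect(ray(K,Rl,cl,np.c_[xs,ys],.008)))
bar=reg&(Xl[...,2]>.024)&wood
ys,xs=np.nonzero(bar); print("bar",len(xs),np.median(Xl[bar][:,2]),rect(ray(K,Rl,cl,np.c_[xs,ys],.03)))
# colour lid
wc=reg&(hsv[...,1]>110); wc=mainblob(wc); ys,xs=np.nonzero(wc); cnt=cv2.findContours(wc.astype(np.uint8),0,2)[0][0][:,0]
ap=cv2.approxPolyDP(cnt.reshape(-1,1,2),6,True)[:,0]; print("colour",rect(ray(K,Rl,cl,cnt,.005)),ray(K,Rl,cl,ap,.005)[:,:2])
g=(abs(Xl[...,0]-.503)<.06)&(abs(Xl[...,1]-.062)<.05)&(Xl[...,2]>.006)&(Xl[...,2]<.08)
g=mainblob(g); G=Xl[g]; print("garlic",G[:,:2].min(0),G[:,:2].max(0),G[:,2].max(),"tip",G[G[:,2]>G[:,2].max()-.006].mean(0))
e=(p,d)
g2=(abs(X[...,0]-.503)<.045)&(abs(X[...,1]-.062)<.045)&(X[...,2]>.006)&(X[...,2]<.08); G=X[g2]
print("garlic wk",G[:,:2].min(0),G[:,:2].max(0),G[:,2].max())
# rays check: colour edges of the keeper printed by approx polygon on z=.0905
h=cv2.cvtColor(p,cv2.COLOR_RGB2HSV)
```

```text
tablez 0.3038595694397187
rails n 3969 z 0.09084648888202945
rail 391 (array([ 552.1628, -214.3865]), array([60.2932, 15.739 ]), np.float32(-90.219246))
rail 2041 (array([ 508.0161, -238.8847]), array([150.1055,  22.8345]), np.float32(-94.95425))
rail 1537 (array([ 397.0619, -229.43  ]), array([150.0108,  22.6147]), np.float32(-93.7938))
keeper (array([ 472.5738, -236.0351]), array([150.0033, 173.1936]), np.float32(-4.6125793))
floor 4465 (array([ 438.7702, -232.918 ]), array([126.4672,  80.3159]), np.float32(-94.66833))
lid plate z 0.010449003778811694 (array([489.7177, 244.9619]), array([150.5542, 105.3431]), np.float32(-108.77536))
bar 338 0.029743078714545235 (array([493.49  , 253.5075]), array([14.0314, 55.5001]), np.float32(-18.972107))
colour (array([490.2816, 245.4428]), array([152.3983, 110.2095]), np.float32(-108.80026)) [[0.5644 0.2981]
 [0.4653 0.3337]
 [0.4221 0.1904]
 [0.5121 0.1612]]
garlic [0.4725 0.0361] [0.5312 0.0924] 0.058568251700451934 tip [0.4994 0.0609 0.0554]
garlic wk [0.4581 0.0321] [0.5316 0.0853] 0.060532016007709244
```

Run:
```python
from h import *
K=camera_params("wrist")["K"]
f=np.load("wk.npz"); X=cloud(K,f["R"],f["c"],f["d"])
def ana(X,zl,zh,tag):
    for yaw in (-94.5,):
        a=np.radians(yaw); ex=np.array([np.cos(a),np.sin(a)]); ey=np.array([-ex[1],ex[0]])
        Q=X[(X[...,2]>zl)&(X[...,2]<zh)][:,:2]-[.4525,-.2342]; u=Q@ex; v=Q@ey
        k=(abs(u)<.09)&(abs(v)<.078); u=u[k]*1e3; v=v[k]*1e3
        print(tag,"u range",np.percentile(u,[.5,99.5]))
        cs=np.arange(-66,67,6); E={n:[] for n in("olo","ilo","ihi","ohi")}
        for c in cs:
            s=v[abs(u-c)<3]; lo=s[s<0]; hi=s[s>0]
            for n,q in(("olo",lo.min()),("ilo",lo.max()),("ihi",hi.min()),("ohi",hi.max())): E[n].append(q)
        for n in E:
            p=np.polyfit(cs,E[n],1); print(n,"slope deg",np.degrees(np.arctan(p[0])),"at0",p[1])
ana(X,.084,.097,"wrist")
c=camera_params("top"); d=np.load("top.npz")["d"]; Xt=cloud(c["K"],c["rotation"],c["position"],d)
ana(Xt,.084,.097,"top")
k=(X[...,1]<.0)&(X[...,1]>-.33)
for x in np.arange(.52,.68,.02):
    q=X[k&(abs(X[...,0]-x)<.01)]; print(x,q[:,2].max(),end="; ")
k=(X[...,1]<.0)&(X[...,1]>-.33)
g=np.load("wl.npz"); Y=cloud(K,g["R"],g["c"],g["d"]); k=(Y[...,1]<.35)&(Y[...,1]>.14)
print()
for x in np.arange(.5,.62,.02):
    q=Y[k&(abs(Y[...,0]-x)<.01)]; print(x,q[:,2].max(),end="; ")
```

```text
wrist u range [-74.1601  73.9084]
olo slope deg -0.30136550629956843 at0 -64.97285309146895
ilo slope deg 2.3320369079044903 at0 -46.25288372881934
ihi slope deg -2.874719431085715 at0 47.33454941620042
ohi slope deg -0.20443203602244797 at0 66.85076467024008
top u range [-74.4291  74.3732]
olo slope deg -0.279788704904272 at0 -62.59162279149408
ilo slope deg 6.602656979090502 at0 -37.13717402777717
ihi slope deg -6.0089776214257595 at0 42.603283839245314
ohi slope deg -0.3269179201946896 at0 67.99862712070205
0.52 0.37821355602571727; 0.54 0.10672161065809593; 0.56 0.417736525045142; 0.5800000000000001 0.1910913648071574; 0.6000000000000001 0.19207323417434083; 0.6200000000000001 0.2167665716435083; 0.6400000000000001 0.20913847874718522; 0.6600000000000001 0.15225461492182152; 0.6800000000000002 0.09629235763595567; 
0.5 0.0318278938984175; 0.52 0.3639208320277711; 0.54 0.3789283201125522; 0.56 0.37842218234547687; 0.5800000000000001 0.10729181574643687; 0.6000000000000001 0.4178700306371969;
```

```bash
cat >> h.py <<'E'
KY=np.radians(-94.75); KC=np.array([.4535,-.2343]); RK=R(KY+np.pi/2)
EX=np.array([np.cos(KY),np.sin(KY)])
def kp(u,z): return np.r_[KC+u*EX,z]
E
python3 - <<'E'
from h import *
movep([.5015,.0638,.13],RK); command_gripper(.085,20)
move_l([.5015,.0638,.036],feed=.12); command_gripper(0.03,20)
s=sense(); print("grip",s["finger_gap"],s["gripper_force"])
move_l([.5015,.0638,.2],feed=.25); print(sense()["finger_gap"])
movep(kp(0,.2),RK); move_l(kp(0,.075),feed=.2)
print(move_l(kp(0,.051),feed=.05,until_force=4),sense()["position"])
command_gripper(.074); move_l(kp(0,.22),feed=.25); sleep(.2); shot("g1")
s=sense();print(s["time_s"],s["wrist_force"],s["joint_pos"])
f=np.load("g1.npz");X=cloud(camera_params("wrist")["K"],f["R"],f["c"],f["d"])
q=X[(abs(X[...,0]-KC[0])<.035)&(abs(X[...,1]-KC[1])<.05)];print("maxz in box",q[:,2].max())
E
```

```text
grip 0.0547593118058557 20.111569357541157
0.05431613667595081
False [ 0.4535 -0.2343  0.0508]
11.0167 [0.1338 0.3419 0.4148] [ 0.599   0.2543 -0.2419  1.951   0.0738  0.9475 -1.3324]
maxz in box 0.2972767808329817
```

View pics/g1.png

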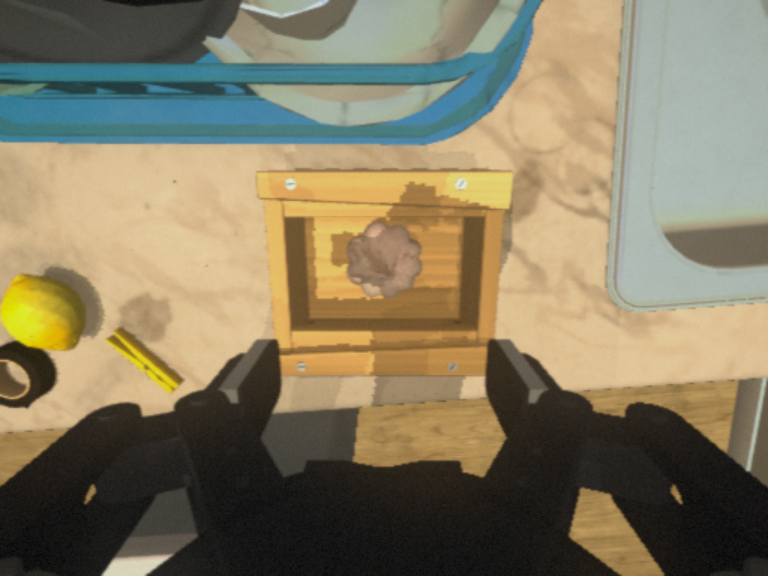

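The garlic stands upright in the box, at (384,260). Next is the lid.

Run:
```python
from h import *
B=[.4934,.2540]; RL=R(np.radians(-18.85))
command_gripper(.05,60)
movep([*B,.20],RL); move_l([*B,.07],feed=.2)
print(move_l([*B,.038],feed=.05,until_force=5),sense()["position"])
command_gripper(0.0,60); s=sense(); print("gap",s["finger_gap"],s["position"],s["wrist_force"])
move_l([*B,.20],feed=.2); s=sense(); print("gap",s["finger_gap"],s["wrist_force"],s["ft_torque"])
movep(kp(-.18,.20),RK); move_l(kp(-.18,.1215),feed=.15); sleep(.3); f0=sense()["wrist_force"]; shot("l1")
s=sense(); print(s["time_s"],s["position"],f0,s["joint_pos"])
```

```text
False [0.4935 0.2541 0.038 ]
gap 0.012354697850534634 [0.4937 0.2542 0.0385] [ 0.3855 -0.7227  3.4491]
gap 0.012739719138082455 [ 0.4534 -0.1084 -1.9404] [ 0.0156 -0.0031  0.0234]
18.3333 [ 0.4687 -0.055   0.1221] [ 0.2918  0.4035 -2.2037] [-0.0043  0.3182  0.0377  2.1377 -0.0187  0.6848 -1.6078]
```

View pics/l1.png

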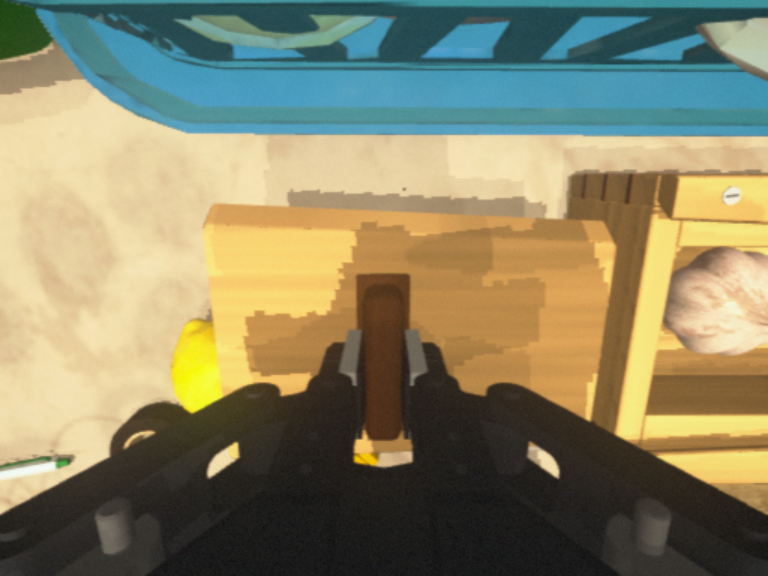

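The lid is held level by its bar at (383,350). Its nose edge is at x≈613, just short of the mouth wall at about x=640. I'll check sideways and vertical alignment from this image's depth.

Run:
```python
from h import *
K=camera_params("wrist")["K"]
f=np.load("l1.npz"); X=cloud(K,f["R"],f["c"],f["d"])
EY=np.array([-EX[1],EX[0]]); u=(X[...,:2]-KC)@EX*1e3; v=(X[...,:2]-KC)@EY*1e3; z=X[...,2]*1e3
k=(u>-235)&(u<-102)&(v>5)&(v<50)&(z>80)&(z<105)
A=np.c_[u[k],v[k],np.ones(k.sum())]; c,*_=np.linalg.lstsq(A,z[k],rcond=None); r=abs(A@c-z[k])<1.5
c,*_=np.linalg.lstsq(A[r],z[k][r],rcond=None)
print("lid plane slopes",c[:2],"z at nose",c@[-100,20,1],"mid",c@[-170,20,1])
L=(z>85)&(z<110)&(u<-85)&(u>-260)
print("nose u",[round(float(u[L&(abs(v-w)<3)].max()),1) for w in(10,20,30,40)],"tail",[round(float(u[L&(abs(v-w)<3)].min()),1) for w in(10,20,30,40)])
T=L&(abs(z-(c[0]*u+c[1]*v+c[2]))<1.5); cs=np.arange(-230,-105,10)
e=[v[T&(abs(u-q)<3)].max() for q in cs]; p=np.polyfit(cs,e,1); print("top edge +v: slope deg",np.degrees(np.arctan(p[0])),"at nose",np.polyval(p,-95),"tail",np.polyval(p,-245))
k=(u>-73)&(u<-20)&(z>87)&(z<95)&(v>30)&(v<75)
print("rail z",np.median(z[k]),"outer",np.percentile(v[k],99.5), "inner at", [(q,round(float(v[k&(abs(u-q)<3)].min()),1)) for q in(-68,-55,-40,-28)])
k=(u>-74)&(u<-64)&(z>72)&(z<86)&(abs(v)<35); print("end wall z",np.median(z[k]),k.sum(), "mouth u",u[(z>75)&(z<86)&(abs(v-20)<15)&(u>-90)].min())
```

```text
lid plane slopes [-0.0059 -0.028 ] z at nose 93.6587104294925 mid 94.07307886128767
nose u [-95.1, -94.7, -94.8, -95.1] tail [-245.4, -245.5, -245.7, -245.4]
top edge +v: slope deg -4.529882495282884 at nose 81.94478290256995 tail 93.82875892125574Traceback (most recent call last):
  File "<stdin>", line 14, in <module>
    return umr_minimum(a, axis, None, out, keepdims, initial, where)
ValueError: zero-size array to reduction operation minimum which has no identity
```

Run:
```python
from h import *
K=camera_params("wrist")["K"]
f=np.load("l1.npz"); X=cloud(K,f["R"],f["c"],f["d"])
EY=np.array([-EX[1],EX[0]]); u=(X[...,:2]-KC)@EX*1e3; v=(X[...,:2]-KC)@EY*1e3; z=X[...,2]*1e3
T=(abs(z-(-.0059*u-.028*v+93.66-.59+.56))<1.5)&(v<62)&(u<-85); cs=np.arange(-230,-105,10)
e=[v[T&(abs(u-q)<3)].max() for q in cs]; p=np.polyfit(cs,e,1); print(np.round(e,1),"slope deg",np.degrees(np.arctan(p[0])),"nose",np.polyval(p,-95),"tail",np.polyval(p,-245))
k=(u>-78)&(u<-10)&(z>87)&(z<95)&(v>30)&(v<75)
print("rail z",np.median(z[k]),k.sum(),"outer",np.percentile(v[k],99.5),"u",np.percentile(u[k],[.5,99.5]),"inner",[(q,np.round(v[k&(abs(u-q)<4)].min(),1)) for q in range(-70,-10,12) if (k&(abs(u-q)<4)).any()])
k=(u>-74)&(u<-64)&(z>72)&(z<86)&(abs(v)<35); print("end wall z",np.median(z[k]),k.sum())
```

```text
[50.  49.5 49.4 48.3 48.8 47.7 47.7 47.1 46.6 46.  45.5 45.  44.9] slope deg -2.53908456285274 nose 44.09836280571741 tail 50.75002551396728
rail z 90.38422852548072 2099 outer 65.4854360394479 u [-75.8376 -40.6168] inner [(-70, np.float64(49.3)), (-58, np.float64(48.7)), (-46, np.float64(48.2))]
end wall z 80.07011241060493 1627
```

Run:
```python
from h import *
EY=np.array([-EX[1],EX[0]]); off=np.r_[-.0013*EY,0]
P=lambda u,z: kp(u,z)+off
def st(t):
    s=sense(); w=s["wrist_force"]; q=s["position"][:2]-KC
    print(t,"t",round(s["time_s"],2),"u %.1f v %.1f z %.1f"%(q@EX*1e3,q@EY*1e3,s["position"][2]*1e3),"F uvz",np.array([w[:2]@EX,w[:2]@EY,w[2]]),"gap",s["finger_gap"]); return s["position"][2]
move_l(P(-.18,.1200),feed=.05); st("pre")
print(move_l(P(-.125,.1200),feed=.06,until_force=5)); st("in")
print(move_l(P(-.125,.1140),feed=.02,until_force=4)); z=st("down")
print(move_l(P(-.045,z+.0005),feed=.06,until_force=5)); st("slid")
```

```text
pre t 18.58 u -180.0 v -1.5 z 119.9 F uvz [-0.1245 -0.0078 -2.8024] gap 0.012092202733759305
False
in t 19.65 u -125.5 v -1.3 z 120.0 F uvz [-0.214  -0.0053 -1.9093] gap 0.012276076505986016
True
down t 19.89 u -125.5 v -0.8 z 117.9 F uvz [-0.9453 -1.8857  5.7391] gap 0.01265899263744782
False
slid t 21.38 u -44.9 v -1.0 z 118.5 F uvz [-0.3498  1.1428  4.9642] gap 0.012608985996501856
```

```bash
cat >> h.py <<'E'
EY=np.array([-EX[1],EX[0]])
def uvz():
    s=sense(); q=s["position"][:2]-KC; return q@EX,q@EY,s["position"][2]
def P(u,v,z): return np.r_[KC+u*EX+v*EY,z]
def st(t):
    s=sense(); w=s["wrist_force"]; u,v,z=uvz()
    print(t,"t",round(s["time_s"],2),"u %.1f v %.1f z %.1f"%(u*1e3,v*1e3,z*1e3),"F uvz",np.array([w[:2]@EX,w[:2]@EY,w[2]]),"T",s["ft_torque"],"gap",s["finger_gap"])
E
python3 - <<'E'
from h import *
command_gripper(.03); sleep(.3); st("rel")
u,v,z=uvz(); z=.1195; move_l(P(u,v,z),feed=.03); command_gripper(0,40); st("regrip")
u0,v,_=uvz(); print(move_l(P(.012,v,z),feed=.025,until_force=4)); st("touch")
command_gripper(.03); sleep(.3); st("rel2"); shot("l2")
E
```

```text
rel t 22.0 u -45.0 v -1.4 z 118.4 F uvz [ 0.0048 -0.4641 -0.126 ] T [ 0.017   0.0541 -0.0019] gap 0.03007344955410399
regrip t 22.53 u -44.9 v -1.2 z 119.7 F uvz [-0.6896  0.5151  0.8349] T [0.0472 0.021  0.068 ] gap 0.012871038471462516
True
touch t 23.31 u -35.6 v -0.9 z 119.7 F uvz [1.0789 0.9819 2.36  ] T [-0.4236  0.0655  0.0248] gap 0.013083979017179809
rel2 t 23.92 u -37.4 v -0.8 z 119.7 F uvz [ 0.1902  0.7216 -0.123 ] T [-0.0095  0.0363 -0.0139] gap 0.03037129641451587
```

View pics/l2.png

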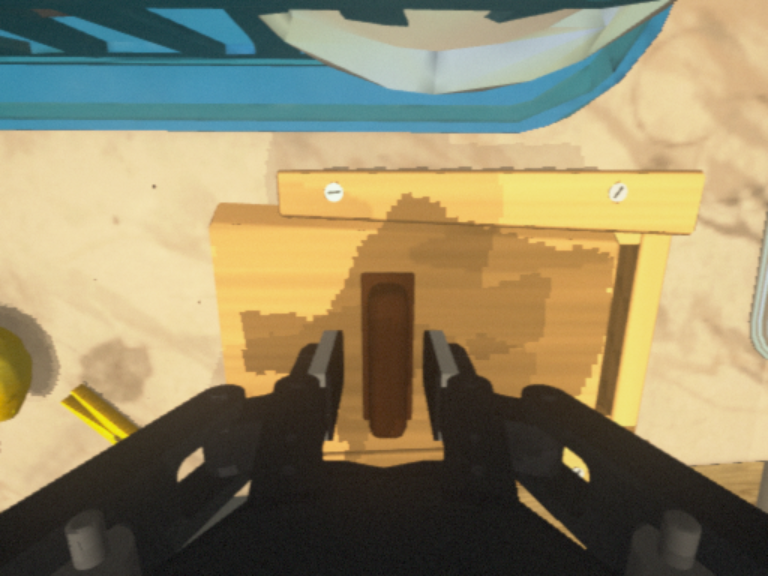

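The lid is straight in the way, bar at (388,350). The tail (x≈215) is still about 25 mm outside the mouth, so that stop came from friction or a transient. I'll regrip and continue.

Run:
```python
from h import *
z=.1197; command_gripper(0,40); sleep(.2); st("grip")
u,v,_=uvz(); r=move_l(P(.012,v,z),feed=.02,until_force=6); st("a %s"%r); sleep(.3); st("static")
```

```text
grip t 24.45 u -37.2 v -0.6 z 120.0 F uvz [1.1802 0.5829 3.0296] T [-0.0171  0.0785  0.0448] gap 0.013092025909204393
a True t 25.92 u -7.4 v 0.5 z 119.9 F uvz [2.483  1.0223 2.4185] T [-0.4575  0.1192  0.0699] gap 0.012992316253250149
static t 26.22 u -9.1 v 0.7 z 120.0 F uvz [ 1.8634 -1.2261  1.4704] T [-0.3627  0.286  -0.0174] gap 0.013217363061453618
```

Run:
```python
from h import *
z=.1197; command_gripper(.03); sleep(.3); st("rel"); command_gripper(0,60); sleep(.2); st("grip")
u,v,_=uvz(); r=move_l(P(u+.016,v,z),feed=.008,until_force=11); st("a %s"%r); sleep(.3); st("static")
```

```text
rel t 26.82 u -9.6 v 1.4 z 120.3 F uvz [0.2259 0.0114 0.2158] T [-0.0481  0.0172  0.0129] gap 0.03008074336448982
grip t 27.31 u -9.4 v 1.4 z 120.5 F uvz [-0.5543 -1.8165  4.2059] T [ 0.1247  0.3068 -0.0502] gap 0.01232823821213472
a True t 28.36 u -5.4 v 1.4 z 120.5 F uvz [-0.4156  0.0077  3.2351] T [-0.1438  0.0122 -0.0622] gap 0.012136758935972995
static t 28.66 u -5.4 v 1.4 z 120.5 F uvz [-0.1175  0.4866  3.5201] T [-0.15   -0.2207 -0.1198] gap 0.012029645601335081
```

Run:
```python
from h import *
u,v,z=uvz()
for i in range(14):
    move_l(P(u+.001*(i+1),v,z),feed=.01); st("step%d"%i)
    w=sense()["wrist_force"]
    if -(w[:2]@EX)>14.6: break
```

```text
step0 t 28.93 u -5.3 v 1.4 z 120.5 F uvz [-3.9773 -1.193   4.802 ] T [ 0.7121 -0.0606 -0.1129] gap 0.012398653699962259
step1 t 29.18 u -5.1 v 1.4 z 120.5 F uvz [-6.5878 -0.9288  5.1792] T [ 1.0876 -0.0537 -0.1058] gap 0.012100683615020657
step2 t 29.43 u -4.8 v 1.4 z 120.5 F uvz [-7.6813 -0.6816  6.3763] T [ 1.3791 -0.0807 -0.1754] gap 0.012011883744805621
step3 t 29.68 u -4.6 v 1.4 z 120.5 F uvz [-9.7817 -0.7695  6.9151] T [ 1.7224 -0.0907 -0.126 ] gap 0.01244132295117865
step4 t 29.93 u -4.3 v 1.4 z 120.5 F uvz [-10.9357  -0.4467   7.882 ] T [ 2.1239 -0.0956 -0.172 ] gap 0.012407535838552572
step5 t 30.18 u -4.1 v 1.4 z 120.5 F uvz [-11.9327  -0.4557   8.6313] T [ 2.4611 -0.1325 -0.2456] gap 0.012125824937724065
step6 t 30.43 u -3.9 v 1.4 z 120.5 F uvz [-13.7722  -0.6919   8.972 ] T [ 2.8096 -0.1332 -0.1612] gap 0.012439580697686324
step7 t 30.68 u -3.7 v 1.4 z 120.5 F uvz [-16.0993  -0.7582  10.1829] T [ 3.1271 -0.0888 -0.1774] gap 0.012810309570690341
```

The push reached about 15.5–16 N static with smooth growth, so it's in the 14–17 N band. Now I'll let go and check.

Run:
```python
from h import *
command_gripper(.034); sleep(.2); st("rel"); u,v,z=uvz()
move_l(P(u,v,.30),feed=.2); sleep(2.5); shot("end"); st("end")
p,d=camera("top"); a=np.load("top.npz")["p"]
cv2.imwrite("pics/end2.png",np.vstack([cv2.resize(cv2.imread("pics/end.png"),(512,384))[60:300],p[60:270,100:,::-1].copy() if False else p[60:270,:,::-1]]))
```

```text
rel t 31.23 u 3.1 v 1.2 z 120.4 F uvz [-0.0895  0.1801 -0.6904] T [ 0.0476 -0.0242 -0.0057] gap 0.034104160389193686
end t 34.83 u 3.1 v 1.2 z 300.0 F uvz [-0.1771  0.4204  0.2885] T [-0.036   0.0115  0.0167] gap 0.034082032744689066
```

View pics/end2.png

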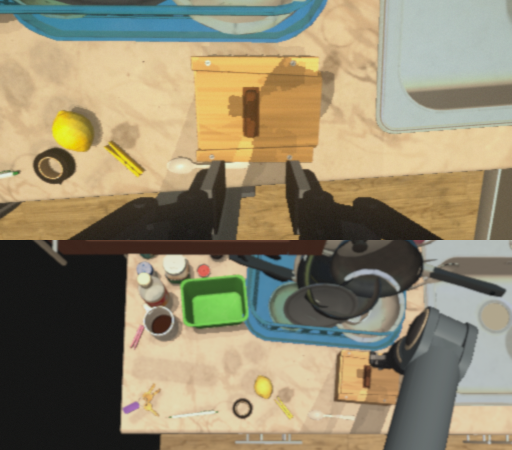

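The lid fills the way, bar at (251,112) and tail about flush with the mouth. The lemon, tape, pegs, pen, spoon and keys have not moved. Handing in.

```bash
python3 -c "
from rig import *
print(finish_job())"
```

```text
the job is handed in; nothing more can be done
None
```

The garlic is in the keeper and the lid is wedged shut at about 16 N; it looked in place after I let go, nothing else had visibly moved, and I handed the job in at about 35 s (verdict not shown; I did not test the squeeze).

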